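# Show the rectangular pendant to the inspection camera

## Task

Take the rectangular silver pendant out of the rack in the open drawer, push the drawer fully shut, and show the pendant to the inspection camera: upright with its loop on top, stone side square to the lens, its middle in line with the centre of the lens and about 10 cm from the glass. Keep it there, still and in the gripper: you finish while holding it. Never touch the stone, and do not upset the other two pendants, the drinking glass or the camera.

Things in the scene. Friction and masses are not known exactly. Their poses are not given: they have to be found in the camera images.
- plaque: To be shown: flat upright silver rectangle, 40 mm wide (its y), 44 mm tall (z), 5 mm thick (x), a 7 mm high hanging loop on its top edge, a round amber stone on its front, which faces its -x. 60-95 g. Origin: middle of its bottom edge. It stands 12 mm deep in one of the rack's three slots (varies), stone side towards the drawer's front, side edges clear for a grip from above.
- plaque_mid (a point): Middle of the rectangular pendant's plate, 22 mm above its bottom edge; axes as plaque.
- stone: The amber stone in its setting on the front of the rectangular pendant: 19 mm across, standing 6 mm out of the face, centre 25 mm above the pendant's bottom edge. Origin: middle of its back, on the face. Not to be touched.
- disc: Neighbour: round silver pendant, 32 mm across, 5 mm thick, with the same loop and stone, standing in another slot of the rack. Origin: its lowest point; x is its thickness, z up.
- bar: Neighbour: narrow silver bar pendant, 20 mm wide, 46 mm tall, 5 mm thick, with the same loop and stone, standing in the third slot. Origin: middle of its bottom edge; x is its thickness, z up.
- rack_mid (a point): Centre of the top face of the dark wooden rack (112 x 66 x 15 mm) in the top drawer of a two-drawer chest (260 deep, 320 wide, 168 mm high). Slots across the drawer at x = -34, 0, +34 mm from here, 6.5 mm wide. x points into the chest (the drawer shuts along +x), z up. The drawer's front board starts 72 mm towards -x; its top edge is 47 mm above here, the chest's top 59 mm.
- chest_drawer0 (a joint): Opening of the chest's top drawer in m: 0 shut, 0.165 at the start. It slides with about 1 N of friction, stays where it is left and stops by itself at 0. It does not latch.
- chest_drawer0_handle (a point): Middle of the drawer's bar handle: a steel bar 11 mm thick and 120 mm long along y, 35 mm in front of the drawer's front board, 38 mm below the chest's top and 21 mm above the rack's top face, 122 mm in front of the rack's middle. It moves with the drawer; axes as rack_mid.
- lens (a point): Centre of the front glass of the inspection camera: level grey camera with a black barrel and white ring light (72 mm across, standing 4 mm beyond the glass), on a post stand on the right of the bench; height 165 to 215 mm, varies. x points back into the camera: the lens looks along -x; z up. The pendant's middle belongs at x = -100 mm, y = z = 0 from here; that space is free.
- glass: Drinking glass, 60 mm across and 75 mm high, standing on the bench near the camera. Origin: centre of its underside.

How it is judged:
By the outcome, as a careful person would: the job done as asked, in the order asked, and still so for the second after the job is handed in, while the arm keeps its last pose, push and grip.
It also fails if it takes over 53 s, if anything falls off the work surface, if the arm or the gripper's body presses on something with over 40 N, if the wrist force passes 120 N, or if a joint passes its speed limit or range.

## Robot

A 6-joint arm with a two-finger parallel gripper is mounted at the origin on the work surface. World frame = base frame: x ahead of the robot, y to its left, z up, the work surface at z = 0. Lengths are in m, angles in degrees, forces in N, time in s.
With the tool pointing down it reaches from about 0.375 to 0.9 m from the base axis. Payload 3.1 kg.
Tool frame: the origin (TCP) lies between the finger pads; the fingertips stand 11 mm ahead of it and the grasp point (between the pads) lies 8 mm behind it; z points along the fingers, y is the line along which they close (so a half turn about z gives the same grasp; the last joint's range is limited). The gripper opens to 87 mm and grips with 3 to 60 N. Pads are 19 mm wide; open, the fingers measure 117 mm over their backs; the gripper's body (75 mm by 190 mm) begins 51 mm behind the grasp point.
Start: joints at [-84.826, 30.224, 82.088, -0, 67.689, -10.227], TCP at [0.166, -0.603, 0.234] pointing down, gripper open.
Joint ranges: [-176.69, 176.69], [-43.24, 126.21], [12.49, 139.97], [-82, 262], [0, 151.66], [-163.58, 163.58]. Speed limits (degrees/s): [159.86, 159.86, 180, 180, 180, 180].

## Interface

Orientations are given as a 3x3 rotation matrix whose columns are the frame's x, y, z axes.
In Python, from rig import bot, viewer, workorder, models gives the robot as it stands.
- The arm moves only by the shell command python3 -m jog 'ROWS'. ROWS is JSON, a list of rows, each a list of 7 numbers: the opening, from 0 (shut) to 1 (fully open), then the shift along the tool's x, y, z in m, then the turn, a rotation vector about the tool's x, y, z in degrees. In form: [[claw, x, y, z, ax, ay, az], ...]. A call has 1 to 20 rows; each row is the pose to reach, as a shift and turn from the pose commanded when the call began, along the tool's axes at that moment; what a row does not reach only later rows make up. A row lasts 1/8 s, in which the tool goes at most 62.5 mm and 10.7 degrees, less where a joint would pass 70% of its speed; a pose out of reach is approached as far as the arm can. A call with a gripper value outside its range is refused whole. The fingers move at their own pace and stop on an object; the grip force is fixed at half the most. Time passes only in rows, so rows that repeat a pose let the fingers close. It gives the time, the measured TCP pose, the force, the opening and the grip force at its end, in the units of the state.
- bot.read_state(): the state, without advancing time (a new reading comes with each control period).
- viewer.capture(name): name is "scene" or "top" or "wrist"; returns (picture, depth): 384x512x3 uint8, blue, green, red; 384x512 float32, m along the optical axis (not along the pixel's ray), 0 where there is no reading.
- viewer.camera_info(name): a dict with "fx", "fy", "cx", "cy" (pixels), "world_to_cam" (4x4, takes a point from world to camera coordinates). Camera axes: x right, y down, z forward; pixel columns grow to the right and rows downward; lengths in m; the calibration is good to about 2 mm. A picture is of the moment at which its call begins: read the wrist's pose just before it. camera_info takes no time and is no camera call; for the wrist camera it gives the pose at the moment of the call.
- workorder.hand_in(): hands the job in; it is judged then, once.
Trained networks look in the newest picture that a camera, given by its name, has taken for a name from the list of things; names that differ only in an ending like _2 or _b are one class to them, and where a whole thing is asked for, a point or a joint stands for the part that bears it (a point fixed in the world has none). Each returns a list of dicts, best first, with "p" (0 to 1); they miss things now and then, are a little off and sometimes report something else, mostly with a low value. They report only what shows in the picture. A call takes as long as a camera call.
- models.outline_of(camera, thing): "mask" (384x512 bool, what is visible of it).
- models.tip_of(camera, thing): "xyz" ([x, y, z] in m, in world coordinates, good to about 4 mm: a listed point, or the origin of a listed thing).
The state is a dict: "time_s": time; "joint_positions": joint angles; "qvel": joint speeds; "tau": joint torques, N m; "position": TCP position; "tcp_rot": TCP orientation; "force": force on the tool from outside, world axes, zero at the start; "moment": the same for the moment, N m; "opening": opening from 0.0 (shut) to 1.0 (fully open); "grasp_force": force on a finger pad.
Only numpy, scipy, OpenCV 4.12 (cv2) and the standard library are available. Lean on these libraries where they do the work, as an engineer would, in place of code of your own. Each camera call takes 0.05 s, during which the arm holds its last target. There are 200 camera calls.

## Working session

There is one attempt and no reset: what is moved stays moved. The work goes in short steps, Python scripts to look and compute and a shell command to move; the robot and the scene stay as the last step left them, time stands still between calls to the robot, and variables do not carry over. Pictures are saved under pics/ and viewed, at most 10 in all, crops included, and the job is handed in when it is done.

```bash
ls; mkdir -p pics; cat > h.py <<'E'
import numpy as np, cv2
from rig import bot, viewer, workorder, models
np.set_printoptions(precision=4, suppress=True)
def cap(n):
    im,d=viewer.capture(n); i=viewer.camera_info(n); return im,d,i
def pts(mask,d,i):
    v,u=np.where(mask&(d>0)); z=d[v,u]
    p=np.c_[(u-i["cx"])/i["fx"]*z,(v-i["cy"])/i["fy"]*z,z]
    T=np.linalg.inv(np.array(i["world_to_cam"])); return p@T[:3,:3].T+T[:3,3]
def find(cam,names):
    for n in names:
        try: print(cam,n,[(np.round(r["xyz"],4).tolist(),round(r["p"],2)) for r in models.tip_of(cam,n)[:2]])
        except Exception as e: print(n,e)
E
python3 - <<'E'
from h import *
ims=[]
for c in ("scene","top"):
    im,d,i=cap(c); ims.append(im)
    find(c,["plaque","plaque_mid","disc","bar","rack_mid","chest_drawer0_handle","lens","glass"])
    print(np.linalg.inv(np.array(i["world_to_cam"])))
cv2.imwrite("pics/a.png",cv2.resize(np.vstack(ims),(0,0),fx=.78,fy=.78))
s=bot.read_state(); print(s["position"],np.array(s["tcp_rot"]),s["force"],s["opening"],s["time_s"])
E
```

```text
pics
scene plaque [([0.5505, 0.1773, 0.0992], 0.47)]
scene plaque_mid [([0.5534, 0.1772, 0.1201], 0.52)]
scene disc [([0.5157, 0.1867, 0.096], 0.41)]
scene bar [([0.5852, 0.1803, 0.0982], 0.53)]
scene rack_mid [([0.5483, 0.1834, 0.1121], 0.72)]
scene chest_drawer0_handle [([0.4247, 0.1938, 0.1323], 0.73)]
scene lens [([0.4671, -0.3805, 0.1728], 0.73)]
scene glass [([0.6675, -0.1887, 0.0013], 0.77)]
[[-0.5523  0.6481 -0.5244  1.0562]
 [ 0.8336  0.4239 -0.354   0.209 ]
 [-0.0071 -0.6327 -0.7744  0.802 ]
 [ 0.      0.      0.      1.    ]]
top plaque [([0.5475, 0.1805, 0.0972], 0.5)]
top plaque_mid [([0.5493, 0.1826, 0.1188], 0.52)]
top disc [([0.5118, 0.1877, 0.0992], 0.61)]
top bar [([0.5739, 0.1797, 0.0957], 0.59)]
top rack_mid [([0.5498, 0.1833, 0.1102], 0.82), ([0.4238, 0.1892, 0.1263], 0.37)]
top chest_drawer0_handle [([0.4212, 0.1915, 0.1308], 0.65), ([0.547, 0.181, 0.0963], 0.61)]
top lens [([0.468, -0.376, 0.1734], 0.92), ([0.5787, 0.18, 0.0921], 0.39)]
top glass [([0.6702, -0.1935, 0.0003], 0.57)]
[[-0.0122 -0.9824  0.1864  0.4125]
 [-0.9998  0.0089 -0.0183 -0.0738]
 [ 0.0163 -0.1866 -0.9823  1.2484]
 [ 0.      0.      0.      1.    ]]
[ 0.166  -0.6025  0.2336] [[ 0.9641  0.2655 -0.    ]
 [ 0.2655 -0.9641 -0.0001]
 [-0.      0.0001 -1.    ]] [-0.1317  0.2607 -0.0679] 0.9985572673321276 0.9
```

View pics/a.png

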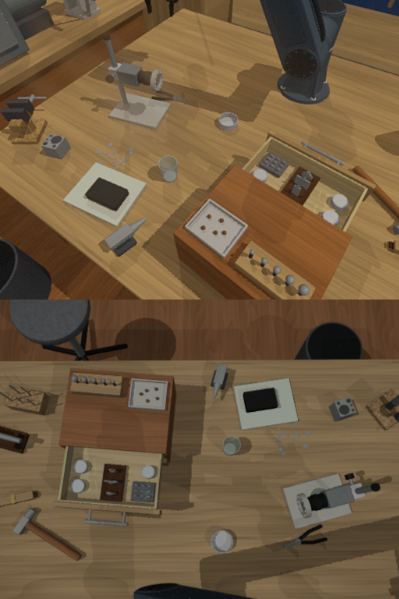

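The stacked view (scene above, top below) shows the open drawer with the rack near (115,480) in the top view, between cups. The camera on its stand is near (330,497) and looks left (about +y). The glass is at (232,445).

```bash
python3 - <<'E'
from h import *
P={}
for c in ("scene","top"):
    im,d,i=cap(c)
    cv2.imwrite(f"pics/{c}_full.png",im)
    allp=pts(np.ones(d.shape,bool),d,i)
    for lo,hi in((.164,.178),):
        q=allp[(allp[:,2]>lo)&(allp[:,2]<hi)&(allp[:,0]>.55)&(allp[:,0]<1)&(allp[:,1]>-.05)&(allp[:,1]<.5)]
        print(c,"chesttop",len(q),np.median(q[:,2]),cv2.minAreaRect(q[:,:2].astype(np.float32)))
    for n in("lens","plaque","bar","disc","chest_drawer0_handle","glass"):
        r=models.outline_of(c,n)
        if not r: print(c,n,None); continue
        m=np.array(r[0]["mask"]); q=pts(m,d,i); v,u=np.where(m)
        print(c,n,round(r[0]["p"],2),len(q),(u.min(),u.max(),v.min(),v.max()),"med",np.median(q,0),"p5",np.percentile(q,3,axis=0),"p95",np.percentile(q,97,axis=0))
        if n=="chest_drawer0_handle":
            k=q[(q[:,2]>.128)]; print(cv2.fitLine(q[:,:2].astype(np.float32),cv2.DIST_HUBER,0,.01,.01).ravel())
    # camera points
    q=allp[(allp[:,2]>.12)&(allp[:,2]<.26)&(allp[:,1]<-.3)&(allp[:,1]>-.62)&(allp[:,0]>.38)&(allp[:,0]<.6)]
    np.save(f"cam_{c}.npy",q); print("cam",len(q),q.min(0),q.max(0))
    w=np.array(i["world_to_cam"]); 
a=cv2.imread("pics/scene_full.png");b=cv2.imread("pics/top_full.png")
A=cv2.resize(a[60:180,110:260],(600,480)); 
cv2.imwrite("pics/b.png",np.hstack([cv2.resize(a[70:170,130:230],(400,400),interpolation=2),cv2.resize(b[210:310,370:470],(400,400),interpolation=2)]))
E
```

```text
scene chesttop 18710 0.16896728652817894 ((0.7610008120536804, 0.1629573106765747), (0.3204801082611084, 0.24623169004917145), 84.85993194580078)
scene lens 0.91 1573 (np.int64(136), np.int64(208), np.int64(81), np.int64(116)) med [ 0.4969 -0.4529  0.189 ] p5 [ 0.4458 -0.5339  0.153 ] p95 [ 0.5506 -0.3706  0.2072]
scene plaque 0.56 236 (np.int64(377), np.int64(397), np.int64(225), np.int64(241)) med [0.5487 0.1828 0.1273] p5 [0.542  0.1639 0.1091] p95 [0.5516 0.2015 0.1441]
scene bar 0.41 90 (np.int64(375), np.int64(384), np.int64(238), np.int64(249)) med [0.5828 0.18   0.1282] p5 [0.5809 0.172  0.1114] p95 [0.5844 0.1875 0.145 ]
scene disc 0.62 90 (np.int64(387), np.int64(399), np.int64(219), np.int64(229)) med [0.5145 0.1853 0.1219] p5 [0.51   0.1731 0.1105] p95 [0.517  0.1978 0.1333]
scene chest_drawer0_handle 0.68 9698 (np.int64(311), np.int64(480), np.int64(168), np.int64(295)) med [0.507  0.207  0.1118] p5 [0.4522 0.0433 0.0935] p95 [0.5989 0.325  0.1567]
[0.046  0.9989 0.5117 0.2194]
scene glass 0.56 700 (np.int64(203), np.int64(227), np.int64(199), np.int64(233)) med [ 0.6696
[... 519 characters left out ...]
int64(189), np.int64(288)) med [0.5493 0.187  0.1023] p5 [0.4532 0.0412 0.0903] p95 [0.6447 0.3215 0.1562]
top disc 0.54 43 (np.int64(137), np.int64(148), np.int64(247), np.int64(251)) med [0.5103 0.1808 0.1261] p5 [0.5041 0.1711 0.1171] p95 [0.5131 0.1928 0.1343]
top chest_drawer0_handle 0.69 10136 (np.int64(67), np.int64(208), np.int64(189), np.int64(289)) med [0.5481 0.1873 0.1033] p5 [0.4474 0.0418 0.0902] p95 [0.6446 0.3215 0.1561]
[0.1138 0.9935 0.5478 0.1868]
top glass 0.84 425 (np.int64(286), np.int64(307), np.int64(174), np.int64(198)) med [ 0.6798 -0.1934  0.03  ] p5 [ 0.6424 -0.2159  0.0001] p95 [ 0.6961 -0.1688  0.076 ]
cam 2137 [ 0.4309 -0.5565  0.1417] [ 0.5569 -0.3686  0.2596]
```

View pics/b.png

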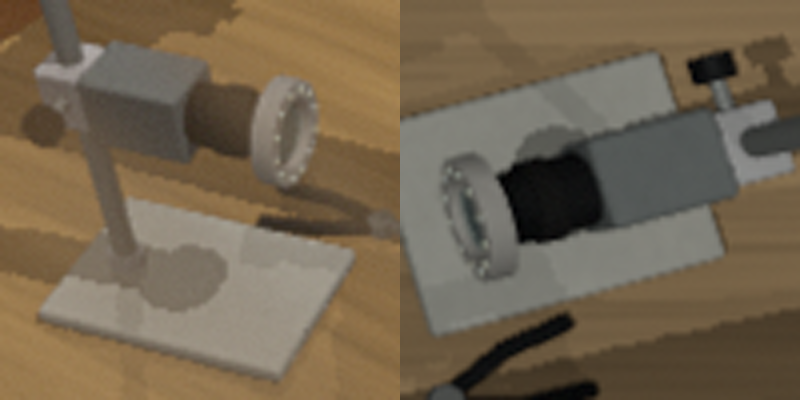

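The close-ups show the ring light facing left and slightly down in the top view. The box edges are clear and will give the axis yaw. Next I move above the rack and fit the lens axis.

```bash
python3 -m jog '[[1,0.578,-0.655,-0.066,0,0,20.5],[1,0.578,-0.655,-0.066,0,0,20.5],[1,0.578,-0.655,-0.066,0,0,20.5],[1,0.578,-0.655,-0.066,0,0,20.5],[1,0.578,-0.655,-0.066,0,0,20.5],[1,0.578,-0.655,-0.066,0,0,20.5],[1,0.578,-0.655,-0.066,0,0,20.5],[1,0.578,-0.655,-0.066,0,0,20.5],[1,0.578,-0.655,-0.066,0,0,20.5],[1,0.578,-0.655,-0.066,0,0,20.5],[1,0.578,-0.655,-0.066,0,0,20.5],[1,0.578,-0.655,-0.066,0,0,20.5],[1,0.578,-0.655,-0.066,0,0,20.5],[1,0.578,-0.655,-0.066,0,0,20.5],[1,0.578,-0.655,-0.066,0,0,20.5],[1,0.578,-0.655,-0.066,0,0,20.5],[1,0.578,-0.655,-0.066,0,0,20.5],[1,0.578,-0.655,-0.066,0,0,20.5]]'
python3 - <<'E'
from h import *
q=np.vstack([np.load("cam_scene.npy"),np.load("cam_top.npy")])
for c in("scene","top"):
    p=np.load(f"cam_{c}.npy")
    h=np.histogram(p[:,2],bins=np.arange(.12,.262,.004)); print(c,h[0])
    b=p[(p[:,1]<-.43)&(p[:,1]>-.51)&(p[:,2]>.192)&(p[:,2]<.214)]
    zt=np.median(b[:,2]); b=b[abs(b[:,2]-zt)<.004]; r=cv2.minAreaRect(b[:,:2].astype(np.float32)); print("box",zt,len(b),r)
    a=p[(p[:,1]>-.395)&(p[:,2]>.12)]
    print("ring",len(a),a.min(0),a.max(0))
    f=a.copy()
    for k in range(8):
        m=f.mean(0); n=np.linalg.svd(f-m)[2][2]; n*=-np.sign(n[1]); 
        r=(f-m)@n; f=f[abs(r)<max(.002,np.percentile(abs(r),85))] if k<5 else f
    print("plane n(into cam)",n,"yaw",np.degrees(np.arctan2(n[1],n[0])),m,len(f),"bbox mid",(f.min(0)+f.max(0))/2, np.ptp(f,axis=0))
im,d,i=cap("wrist"); cv2.imwrite("pics/c.png",im)
find("wrist",["plaque","plaque_mid","disc","bar","rack_mid"])
s=bot.read_state();print(s["position"],np.array(s["tcp_rot"]),s["time_s"])
E
```

```text
time_s: 3.85
position: [0.549, 0.1811, 0.2997]
tcp_rot: [[0.996, -0.091, -0.0], [-0.091, -0.996, -0.0], [-0.0, 0.0, -1.0]]
force: [-0.8, -0.2, -0.2]
opening: 1.0
grasp_force: 0.0
scene [  7   5   7   4   2   5   8  23  53  55  69  71  85  89 108 112 120 100
 159 248 258  38  48  11  12   8   9  11   8   7  12  11  10  12   8]
box 0.20013799366338425 337 ((0.4898845851421356, -0.4723718464374542), (0.05311506614089012, 0.08704981207847595), 11.80513858795166)
ring 386 [ 0.4319 -0.3949  0.143 ] [ 0.5029 -0.366   0.213 ]
plane n(into cam) [ 0.208  -0.977  -0.0467] yaw -77.98372167279202 [ 0.4653 -0.378   0.1743] 170 bbox mid [ 0.4667 -0.3771  0.178 ] [0.0696 0.0163 0.07  ]
top [  0   0   0   0   0   4   8  24  17  29  24  21  17  31  58  83 101 132
 329 604 404  99  60  16   6   7   4   7   9  10   6   3   8   9   7]
box 0.1994935792436352 682 ((0.4880625903606415, -0.4726223647594452), (0.05153055116534233, 0.08785845339298248), 14.12529468536377)
ring 422 [ 0.4309 -0.3949  0.1417] [ 0.4999 -0.3686  0.2148]
plane n(into cam) [ 0.2184 -0.9735 -0.0674] yaw -77.35403696518246 [ 0.4627 -0.3807  0.1775] 186 bbox mid [ 0.4642 -0.381   0.1771] [0.0664 0.0189 0.0706]
wrist plaque [([0.5474, 0.1847, 0.0955], 0.97), ([0.5473, 0.1818, 0.1186], 0.71)]
wrist plaque_mid [([0.5466, 0.1842, 0.1184], 0.82)]
wrist disc [([0.513, 0.1795, 0.098], 0.91)]
wrist bar [([0.579, 0.1797, 0.0907], 0.63)]
wrist rack_mid [([0.5438, 0.1804, 0.1067], 0.71)]
[0.5493 0.1821 0.2997] [[ 0.996  -0.0894  0.0001]
 [-0.0894 -0.996   0.    ]
 [ 0.0001 -0.     -1.    ]] 4.15
```

View pics/c.png

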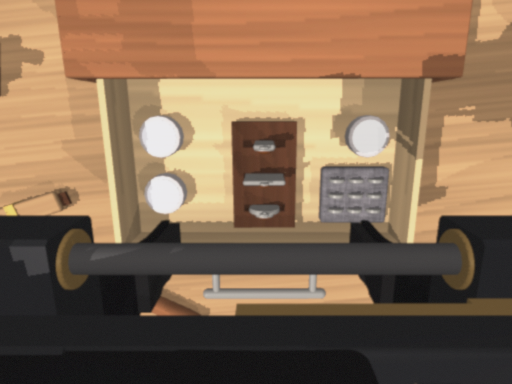

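The wrist view shows the disc at (264,211), the plaque at (264,180) and the bar at (264,145) in the dark rack. The finger lanes beside the plaque are free, apart from the tray starting at x≈320 px, so I'll open the gripper only part way.

```bash
python3 - <<'E'
from h import *
im,d,i=cap("wrist")
r=models.outline_of("wrist","plaque"); m=np.array(r[0]["mask"]); q=pts(m,d,i); print(r[0]["p"],len(q))
t=q[(q[:,2]>.134)&(q[:,2]<.147)]
print("z pct",np.percentile(q[:,2],[5,50,95]),"top pts",len(t),np.median(t,0),cv2.minAreaRect(t[:,:2].astype(np.float32)))
allp=pts(np.ones(d.shape,bool),d,i)
k=allp[(abs(allp[:,0]-.547)<.07)&(abs(allp[:,1]-.182)<.045)]
f=k[(k[:,2]>.103)&(k[:,2]<.114)]; print("rack top",len(f),np.median(f[:,2]),cv2.minAreaRect(f[:,:2].astype(np.float32)))
from h import *
# scene refine for lens: pixel ellipse of ring
for c in("scene","top"):
    im,d,i=cap(c); a=np.array(i["world_to_cam"])
    n=np.array([.220,-.9755,0]); e=np.array([.9755,.22,0])
    allp=pts(d>-1,d,i); cc=np.array([.4655,-.379,.1775]); r=allp-cc
    s=r[(abs(r@n)<.0045)&(np.linalg.norm(r,axis=1)<.05)]
    Y,Z=s@e,s[:,2]; R=np.hypot(Y,Z)
    from scipy.optimize import least_squares
    # fit annulus: outer radius 36: penalise by bbox percentiles & angular max radius
    def cost(x):
        R=np.hypot(Y-x[0],Z-x[1]); th=np.arctan2(Z-x[1],Y-x[0]); b=((th+np.pi)/(2*np.pi)*16).astype(int)%16
        return [np.percentile(R[b==j],90)-.0355 if (b==j).sum()>3 else 0 for j in range(16)]
    o=least_squares(cost,[0,0],diff_step=.001,x_scale=.001,loss="soft_l1",f_scale=.002)
    from scipy.optimize import minimize
    o=minimize(lambda x:np.sum(np.abs(cost(x/1000))),[0,0],method="Nelder-Mead")
    x=o.x/1000; print(c,"annulus offset e,z",x,"centre",cc+e*x[0]+[0,0,x[1]],"resid",np.round(cost(x),3),"med n",np.median(s@n))
E
```

```text
Traceback (most recent call last):
IndexError: list index out of range
```

```bash
python3 - <<'E'
from h import *
from scipy.optimize import minimize
im,d,i=cap("wrist")
allp=pts(np.ones(d.shape,bool),d,i)
k=allp[(abs(allp[:,0]-.547)<.07)&(abs(allp[:,1]-.182)<.045)]
f=k[(k[:,2]>.103)&(k[:,2]<.114)]; print("rack top",len(f),np.median(f[:,2]),cv2.minAreaRect(f[:,:2].astype(np.float32)))
for nm,x in(("disc",.513),("plaque",.547),("bar",.58)):
    t=k[(abs(k[:,0]-x)<.016)&(k[:,2]>.118)&(k[:,2]<.155)&(abs(k[:,1]-.182)<.03)]
    t=t[t[:,2]>np.percentile(t[:,2],97)-.013]
    print(nm,len(t),np.percentile(t[:,2],[5,50,98]),np.median(t,0),cv2.minAreaRect(t[:,:2].astype(np.float32)))
for c in("scene","top"):
    im,d,i=cap(c)
    n=np.array([.220,-.9755,0]); e=np.array([.9755,.22,0])
    allp=pts(d>-1,d,i); cc=np.array([.4655,-.379,.1775]); r=allp-cc
    s=r[(abs(r@n)<.0045)&(np.linalg.norm(r,axis=1)<.05)]
    Y,Z=s@e,s[:,2]
    def cost(x):
        R=np.hypot(Y-x[0],Z-x[1]); th=np.arctan2(Z-x[1],Y-x[0]); b=((th+np.pi)/(2*np.pi)*16).astype(int)%16
        return [np.percentile(R[b==j],90)-.0355 if (b==j).sum()>3 else 0 for j in range(16)]
    o=minimize(lambda x:np.sum(np.abs(cost(x/1000))),[1,1],method="Nelder-Mead")
    x=o.x/1000; print(c,"centre",cc+e*x[0]+[0,0,x[1]],"resid",np.round(cost(x),3),"med n",np.median(s@n))
    m=models.outline_of(c,"lens")
print(bot.read_state()["time_s"])
E
```

```text
rack top 5906 0.10726123732655876 ((0.5414184331893921, 0.17664077877998352), (0.09012147039175034, 0.12273914366960526), 84.88086700439453)
disc 188 [0.1215 0.1252 0.1342] [0.5143 0.1857 0.1252] ((0.5118575096130371, 0.18573446571826935), (0.02455434389412403, 0.01028468832373619), 85.0123519897461)
plaque 263 [0.1329 0.1386 0.1458] [0.5487 0.1825 0.1386] ((0.5481029748916626, 0.18291878700256348), (0.03921234607696533, 0.005296418443322182), 84.50245666503906)
bar 122 [0.1361 0.1409 0.1487] [0.5825 0.1795 0.1409] ((0.5820842981338501, 0.17950856685638428), (0.018428700044751167, 0.004374499432742596), 85.11778259277344)
scene centre [ 0.4664 -0.3788  0.1784] resid [ 0.001 -0.    -0.001 -0.002 -0.001  0.001 -0.     0.    -0.001 -0.002
 -0.003 -0.003 -0.002 -0.001 -0.002 -0.002] med n -0.0012404435400253377
top centre [ 0.4664 -0.3788  0.1786] resid [ 0.    -0.001 -0.002 -0.002 -0.    -0.005 -0.005 -0.004 -0.003 -0.003
 -0.003 -0.003 -0.003 -0.002 -0.     0.001] med n -0.00011092430445512909
4.5
```

```bash
python3 -m jog '[[0.72,0,0,0.06,0,0,0],[0.72,0,0,0.10,0,0,0],[0.72,0,0,0.13,0,0,0],[0.72,0,0,0.15,0,0,0],[0.72,0,0,0.165,0,0,0],[0.72,0,0,0.174,0,0,0],[0.72,0,0,0.174,0,0,0]]'
python3 - <<'E'
from h import *
im,d,i=cap("wrist"); cv2.imwrite("pics/d.png",im)
s=bot.read_state();print(s["position"],np.array(s["tcp_rot"]),s["time_s"])
E
```

```text
time_s: 5.38
position: [0.5492, 0.1825, 0.1253]
tcp_rot: [[0.996, -0.089, -0.001], [-0.089, -0.996, -0.0], [-0.001, 0.0, -1.0]]
force: [-0.3, 0.1, 0.0]
opening: 0.719
grasp_force: 0.0
[0.5496 0.1825 0.1258] [[ 0.996  -0.0888  0.0006]
 [-0.0888 -0.996   0.0001]
 [ 0.0006 -0.0001 -1.    ]] 5.425
```

View pics/d.png

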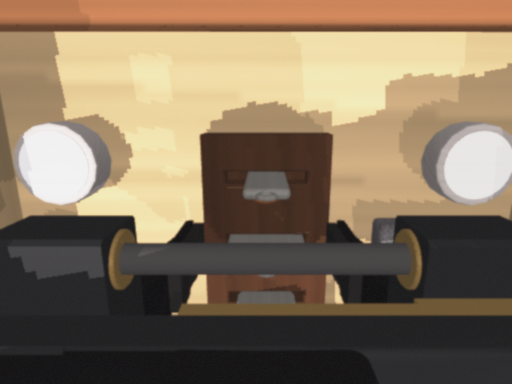

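The fingers stand on both sides of the plaque, at about (190,250) and (345,250), with the plaque centred near (267,245). Next I close and lift.

```bash
python3 -m jog '[[0.42,0,0,0,0,0,0],[0.42,0,0,0,0,0,0],[0.35,0,0,0,0,0,0],[0.35,0,0,0,0,0,0],[0.3,0,0,0,0,0,0],[0.3,0,0,0,0,0,0],[0.3,0,0,0,0,0,0],[0.3,0,0,0,0,0,0]]' && python3 -m jog '[[0.3,0,0,-0.006,0,0,0],[0.3,0,0,-0.014,0,0,0],[0.3,0,0,-0.03,0,0,0],[0.3,0,0,-0.06,0,0,0],[0.3,0,0,-0.10,0,0,0],[0.3,0,0,-0.15,0,0,0],[0.3,0,0,-0.15,0,0,0]]'
python3 - <<'E'
from h import *
im,d,i=cap("scene"); a=np.array(i["world_to_cam"])
s=bot.read_state(); p=a@np.r_[np.array(s["position"])-[0,0,.01],1]; u=int(p[0]/p[2]*i["fx"]+i["cx"]);v=int(p[1]/p[2]*i["fy"]+i["cy"]); print(u,v)
cv2.imwrite("pics/e.png",cv2.resize(im[v-50:v+70,u-60:u+60],(560,560),interpolation=2))
find("scene",["plaque","plaque_mid","disc","bar","chest_drawer0_handle"])
print(s["position"],s["opening"],s["grasp_force"],s["time_s"])
E
```

```text
time_s: 6.42
position: [0.5495, 0.1824, 0.1259]
tcp_rot: [[0.996, -0.089, 0.001], [-0.089, -0.996, -0.0], [0.001, -0.0, -1.0]]
force: [-0.1, -0.4, 5.3]
opening: 0.454
grasp_force: 30.0
time_s: 7.3
position: [0.5522, 0.183, 0.2812]
tcp_rot: [[0.996, -0.089, 0.011], [-0.089, -0.996, 0.002], [0.011, -0.003, -1.0]]
force: [0.4, -0.1, -0.5]
opening: 0.455
grasp_force: 30.0
405 190
scene plaque [([0.5488, 0.1799, 0.25], 0.7)]
scene plaque_mid [([0.5509, 0.183, 0.2739], 0.82)]
scene disc [([0.5122, 0.1887, 0.0961], 0.52)]
scene bar [([0.5826, 0.1855, 0.096], 0.57)]
scene chest_drawer0_handle []
[0.5503 0.1827 0.2785] 0.45476038288218673 29.999801767989993 7.35
```

View pics/e.png

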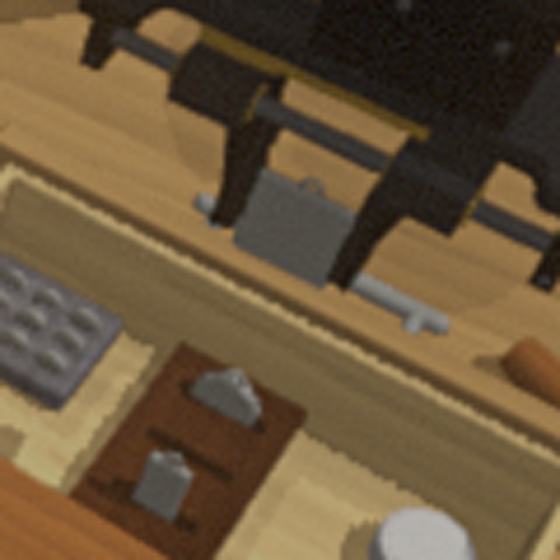

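The plaque hangs upright and square in the fingers, and the disc and bar are undisturbed in the rack. For the push I yaw 90° and bring the finger's back in front of the handle, with the stone facing away sideways.

```bash
python3 -m jog '[[0.3,-0.174,0,0,0,0,-90],[0.3,-0.174,0,0,0,0,-90],[0.3,-0.174,0,0,0,0,-90],[0.3,-0.174,0,0,0,0,-90],[0.3,-0.174,0,0,0,0,-90],[0.3,-0.174,0,0,0,0,-90],[0.3,-0.174,0,0,0,0,-90],[0.3,-0.174,0,0,0,0,-90],[0.3,-0.174,0,0,0,0,-90],[0.3,-0.174,0,0,0,0,-90],[0.3,-0.174,0,0.05,0,0,-90],[0.3,-0.174,0,0.09,0,0,-90],[0.3,-0.174,0,0.12,0,0,-90],[0.3,-0.174,0,0.14,0,0,-90],[0.3,-0.174,0,0.145,0,0,-90],[0.3,-0.174,0,0.145,0,0,-90]]'
python3 - <<'E'
from h import *
im,d,i=cap("wrist")
im2,d2,i2=cap("top"); find("top",["chest_drawer0_handle","plaque_mid"])
cv2.imwrite("pics/f.png",np.hstack([cv2.resize(im,(400,300)),cv2.resize(im2[200:350,60:260],(400,300))]))
s=bot.read_state(); print(s["position"],s["force"],s["joint_positions"],s["time_s"])
E
```

```text
time_s: 9.6
position: [0.3761, 0.1979, 0.1305]
tcp_rot: [[0.089, 0.996, -0.0], [0.996, -0.089, -0.0], [-0.0, -0.0, -1.0]]
force: [0.3, -0.6, -1.3]
opening: 0.452
grasp_force: 30.0
top chest_drawer0_handle [([0.4246, 0.1927, 0.13], 0.98)]
top plaque_mid [([0.3787, 0.1963, 0.1272], 0.55)]
[0.3766 0.1981 0.1313] [-0.0212 -0.5565 -0.5816] [ 12.6234  25.816  115.7472  -0.0001  38.327   17.7296] 9.8
```

View pics/f.png

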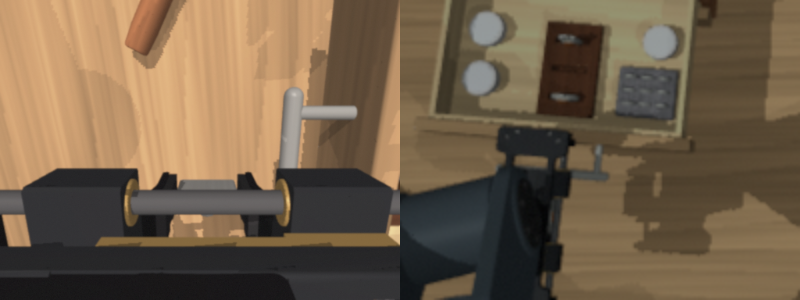

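The bar handle at (292,130) in the wrist half stands right of the finger, and the plaque is held between the fingers. Next I push along tool +y.

```bash
python3 -m jog '[[0.3,0,0.004,0,0,0,0],[0.3,0,0.009,0,0,0,0],[0.3,0,0.014,0,0,0,0],[0.3,0,0.02,0,0,0,0],[0.3,0,0.028,0,0,0,0],[0.3,0,0.038,0,0,0,0],[0.3,0,0.05,0,0,0,0],[0.3,0,0.062,0,0,0,0],[0.3,0,0.074,0,0,0,0],[0.3,0,0.086,0,0,0,0],[0.3,0,0.098,0,0,0,0],[0.3,0,0.11,0,0,0,0],[0.3,0,0.12,0,0,0,0],[0.3,0,0.13,0,0,0,0],[0.3,0,0.139,0,0,0,0],[0.3,0,0.147,0,0,0,0],[0.3,0,0.153,0,0,0,0],[0.3,0,0.158,0,0,0,0],[0.3,0,0.162,0,0,0,0],[0.3,0,0.165,0,0,0,0]]' && python3 -m jog '[[0.3,0,0.002,0,0,0,0],[0.3,0,0.004,0,0,0,0],[0.3,0,0.006,0,0,0,0],[0.3,0,0.007,0,0,0,0],[0.3,0,0.008,0,0,0,0],[0.3,0,0.009,0,0,0,0]]'
```

```text
time_s: 12.3
position: [0.5405, 0.1833, 0.1306]
tcp_rot: [[0.089, 0.996, 0.0], [0.996, -0.089, 0.0], [0.0, 0.0, -1.0]]
force: [-0.7, 0.2, -0.7]
opening: 0.448
grasp_force: 31.1
time_s: 13.05
position: [0.5494, 0.1825, 0.1306]
tcp_rot: [[0.089, 0.996, 0.0], [0.996, -0.089, 0.0], [0.0, 0.0, -1.0]]
force: [-1.2, 0.4, 0.3]
opening: 0.452
grasp_force: 31.0
```

```bash
python3 -m jog '[[0.3,0,0.001,0,0,0,0],[0.3,0,0.002,0,0,0,0],[0.3,0,0.003,0,0,0,0],[0.3,0,0.003,0,0,0,0]]'
```

```text
time_s: 13.55
position: [0.5526, 0.1822, 0.1306]
tcp_rot: [[0.089, 0.996, 0.001], [0.996, -0.089, 0.0], [0.0, 0.001, -1.0]]
force: [-0.1, -0.5, -0.8]
opening: 0.454
grasp_force: 30.4
```

```bash
python3 -m jog '[[0.3,0,0.001,0,0,0,0],[0.3,0,0.002,0,0,0,0],[0.3,0,0.002,0,0,0,0]]'
```

```text
time_s: 13.92
position: [0.5545, 0.182, 0.1305]
tcp_rot: [[0.089, 0.996, 0.0], [0.996, -0.089, 0.0], [0.0, 0.0, -1.0]]
force: [-0.8, -0.5, -0.1]
opening: 0.452
grasp_force: 30.6
```

```bash
python3 -m jog '[[0.3,0,0.001,0,0,0,0],[0.3,0,0.002,0,0,0,0],[0.3,0,0.002,0,0,0,0]]'; python3 - <<'E'
from h import *
im,d,i=cap("top")
find("top",["chest_drawer0_handle"])
cv2.imwrite("pics/g.png",cv2.resize(im[80:330,60:260],(480,600),interpolation=2))
p=pts(d>-1,d,i); X=np.array([.996,-.089]);Y=np.array([.089,.996]); o=np.array([.427,.1935])
a=(p[:,:2]-o)@X; b=(p[:,:2]-o)@Y
for nm,lo,hi in(("chest top",.162,.174),("board top",.150,.1605)):
  for b0 in(-.13,-.11,-.09,.09,.11,.13):
    k=(p[:,2]>lo)&(p[:,2]<hi)&(abs(b-b0)<.01)&(a<.3)&(a>0); print(nm,b0,k.sum(),np.round(np.percentile(a[k],[2,50]),4) if k.sum()>2 else "")
E
```

```text
time_s: 14.3
position: [0.5555, 0.1819, 0.1305]
tcp_rot: [[0.089, 0.996, -0.002], [0.996, -0.089, -0.0], [-0.0, -0.002, -1.0]]
force: [-3.8, 1.4, 1.4]
opening: 0.45
grasp_force: 33.5
top chest_drawer0_handle [([0.5867, 0.1779, 0.1308], 0.95)]
chest top -0.13 313 [0.2134 0.2554]
chest top -0.11 317 [0.2132 0.2545]
chest top -0.09 317 [0.2129 0.2549]
chest top 0.09 297 [0.2177 0.2577]
chest top 0.11 313 [0.2146 0.2564]
chest top 0.13 316 [0.2139 0.2548]
board top -0.13 58 [0.1971 0.2042]
board top -0.11 60 [0.1975 0.2047]
board top -0.09 56 [0.1973 0.2037]
board top 0.09 0 
board top 0.11 0 
board top 0.13 10 [0.2113 0.2122]
```

View pics/g.png

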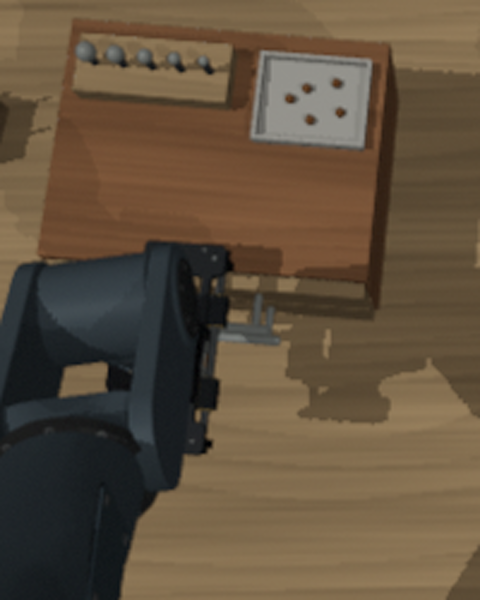

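The drawer front is now flush under the chest's top edge at about y=290 px, and the handle is at (250,335). The force has started to rise, so I push slightly further to confirm the stop.

```bash
python3 -m jog '[[0.3,0,0.001,0,0,0,0],[0.3,0,0.002,0,0,0,0],[0.3,0,0.002,0,0,0,0]]'
```

```text
time_s: 14.78
position: [0.5556, 0.1819, 0.1306]
tcp_rot: [[0.089, 0.996, -0.006], [0.996, -0.089, -0.0], [-0.001, -0.006, -1.0]]
force: [-8.4, 0.9, 5.8]
opening: 0.453
grasp_force: 38.0
```

```bash
python3 -m jog '[[0.3,0,-0.01,0,0,0,0],[0.3,0,-0.03,0,0,0,0],[0.3,0,-0.06,0,0,0,0],[0.3,0,-0.08,-0.03,0,0,0],[0.3,0,-0.08,-0.08,0,0,0],[0.3,0,-0.08,-0.12,0,0,0],[0.3,0,-0.08,-0.12,0,0,0]]'
python3 - <<'E'
from h import *
im,d,i=cap("top"); find("top",["chest_drawer0_handle"])
X=np.array([.996,-.089]);Y=np.array([.089,.996]); o=np.array([.427,.1935]); p=pts(d>-1,d,i)
a=(p[:,:2]-o)@X; b=(p[:,:2]-o)@Y
for nm,lo,hi in(("chest top",.162,.174),("board top",.150,.1605),("handle",.126,.14)):
  for b0 in(-.13,-.05,.0,.05,.13):
    k=(p[:,2]>lo)&(p[:,2]<hi)&(abs(b-b0)<.012)&(a<.3)&(a>0.1); print(nm,b0,k.sum(),np.round(np.percentile(a[k],[2,50]),4) if k.sum()>2 else "")
s=bot.read_state(); R=np.array(s["tcp_rot"]); print(s["position"],R,s["force"],s["joint_positions"])
print("shift", R.T@(np.array([.4451,-.2853,.1845])-s["position"]))
E
```

```text
time_s: 15.65
position: [0.4819, 0.1892, 0.2541]
tcp_rot: [[0.089, 0.996, 0.011], [0.996, -0.089, 0.001], [0.002, 0.011, -1.0]]
force: [0.0, -0.1, -0.7]
opening: 0.454
grasp_force: 30.0
top chest_drawer0_handle [([0.5881, 0.176, 0.1291], 0.81)]
chest top -0.13 375 [0.2136 0.2557]
chest top -0.05 381 [0.2127 0.2545]
chest top 0.0 381 [0.2131 0.255 ]
chest top 0.05 380 [0.2133 0.2559]
chest top 0.13 377 [0.2129 0.2548]
board top -0.13 70 [0.1971 0.2041]
board top -0.05 66 [0.197 0.204]
board top 0.0 68 [0.1975 0.2051]
board top 0.05 67 [0.1977 0.2045]
board top 0.13 70 [0.1969 0.2043]
handle -0.13 10 [0.1967 0.1975]
handle -0.05 96 [0.1578 0.1687]
handle 0.0 52 [0.1569 0.1636]
handle 0.05 30 [0.1837 0.1921]
handle 0.13 11 [0.1964 0.1972]
[0.4789 0.1886 0.2505] [[ 0.0889  0.996   0.0017]
 [ 0.996  -0.0889 -0.0001]
 [ 0.0001  0.0017 -1.    ]] [-0.7434  0.0768 -0.7085] [ 9.0552 20.4576 96.6692 -0.0208 62.7782 14.1669]
shift [-0.4751  0.0084  0.066 ]
```

The drawer is shut: its board sits flush against the chest front along its whole width, and there was a hard stop. Next I carry the pendant to the camera.

```bash
python3 -m jog '[[0.3,-0.03,0.001,0,0,0,-3],[0.3,-0.07,0.002,0,0,0,-6],[0.3,-0.12,0.003,0,0,0,-9],[0.3,-0.17,0.004,0,0,0,-12],[0.3,-0.22,0.005,0,0,0,-15],[0.3,-0.27,0.006,0,0,0,-17.8],[0.3,-0.32,0.007,0,0,0,-17.8],[0.3,-0.37,0.008,0,0,0,-17.8],[0.3,-0.41,0.008,0.01,0,0,-17.8],[0.3,-0.44,0.008,0.02,0,0,-17.8],[0.3,-0.46,0.008,0.035,0,0,-17.8],[0.3,-0.47,0.008,0.05,0,0,-17.8],[0.3,-0.475,0.008,0.06,0,0,-17.8],[0.3,-0.475,0.008,0.066,0,0,-17.8],[0.3,-0.475,0.008,0.066,0,0,-17.8],[0.3,-0.475,0.008,0.066,0,0,-17.8],[0.3,-0.475,0.008,0.066,0,0,-17.8]]'
cat > chk.py <<'E'
from h import *
ims=[]
for c in("scene","top"):
    im,d,i=cap(c); find(c,["lens","plaque_mid","plaque"]); ims.append(im)
    a=np.array(i["world_to_cam"]); p=a@np.array([.45,-.32,.18,1]); u=int(p[0]/p[2]*i["fx"]+i["cx"]);v=int(p[1]/p[2]*i["fy"]+i["cy"])
    ims[-1]=cv2.resize(im[v-45:v+45,u-50:u+50],(400,360),interpolation=2)
    q=pts(d>-1,d,i); n=np.array([.220,-.9755,0]); e=np.array([.9755,.22,0])
    r=models.outline_of(c,"plaque")
    if r:
        q=pts(np.array(r[0]["mask"]),d,i); m=np.median(q,0); q=q[np.linalg.norm(q-m,axis=1)<.04]
        k=q.copy()
        for _ in range(4):
            m=k.mean(0); w=np.linalg.svd(k-m)[2][2]; k=k[abs((k-m)@w)<.003]
        print(c,r[0]["p"],len(q),"mean",m,"normal",w*-np.sign(w[1]),"e range",np.percentile(k@e,[2,98]),"z",np.percentile(k[:,2],[2,98]))
    s=bot.read_state(); print(s["position"],np.degrees(np.arctan2(s["tcp_rot"][1][0],s["tcp_rot"][0][0])),s["grasp_force"],s["time_s"])
ring=np.array([.4662,-.379,.178]); print("ring e",ring@e,"n",ring@n)
cv2.imwrite("pics/h.png",np.hstack(ims))
E
python3 chk.py
```

```text
time_s: 17.88
position: [0.4447, -0.285, 0.1851]
tcp_rot: [[-0.22, 0.975, 0.001], [0.975, 0.22, -0.001], [-0.001, 0.001, -1.0]]
force: [0.3, 0.4, -1.0]
opening: 0.45
grasp_force: 30.0
scene lens [([0.469, -0.3827, 0.1738], 0.92)]
scene plaque_mid [([0.4467, -0.2893, 0.1773], 0.59)]
scene plaque [([0.446, -0.2891, 0.1564], 0.43)]
[ 0.4444 -0.2851  0.1848] 102.70450916117478 29.99982720706612 18.125
top lens []
top plaque_mid []
top plaque []
[ 0.4443 -0.2851  0.1845] 102.69780549844599 29.99974037054926 18.375
ring e 0.3713981 n 0.4722785
```

View pics/h.png

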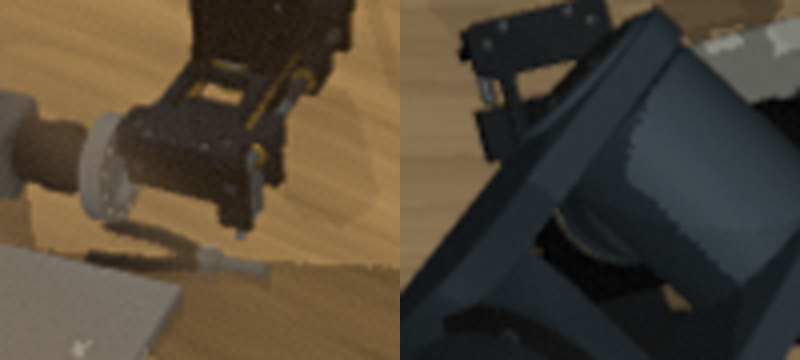

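The gripper body hides the pendant from both fixed cameras here, though the scene network puts its middle at z≈0.177. The lens height is uncertain (0.174 or 0.178), so I fit the barrel and ring from the earlier unobstructed clouds.

```bash
python3 - <<'E'
from h import *
from scipy.optimize import least_squares
n=np.array([.220,-.9755,0]); e=np.array([.9755,.22,0]); ring=np.array([.4662,-.379,0])
S=[]
for c in("scene","top"):
    p=np.load(f"cam_{c}.npy"); A=(p-ring)@n; E=(p-ring)@e; Z=p[:,2]
    for lo,hi in((-.004,.003),(.003,.012),(.016,.024),(.024,.032),(.032,.04),(.05,.07),(.08,.1)):
        k=(A>lo)&(A<hi)&(abs(E)<.045)&(Z>.13)&(Z<.22)
        if k.sum()<8: continue
        f=least_squares(lambda x:np.hypot(E[k]-x[0],Z[k]-x[1])-x[2],[0,.176,.025],loss="soft_l1",f_scale=.001).x
        print(c,lo,k.sum(),"E",np.round(np.percentile(E[k],[1,5,95,99]),4),"Z",np.round(np.percentile(Z[k],[1,5,95,99]),4),"circle",f)
E
```

```text
scene -0.004 241 E [-0.0343 -0.0291  0.0326  0.0341] Z [0.1443 0.1495 0.2092 0.2111] circle [0.0031 0.18   0.0288]
scene 0.003 86 E [-0.0262 -0.0211  0.034   0.0353] Z [0.1523 0.1601 0.2103 0.2112] circle [0.0019 0.1784 0.0315]
scene 0.016 26 E [-0.0033  0.0003  0.0205  0.0205] Z [0.1664 0.1714 0.1951 0.1955] circle [-0.0005  0.1754  0.0204]
scene 0.024 52 E [-0.0098 -0.0081  0.0221  0.0231] Z [0.1625 0.168  0.1968 0.1972] circle [-0.0007  0.1755  0.0206]
scene 0.032 61 E [-0.0154 -0.0079  0.0229  0.0244] Z [0.16   0.1646 0.1988 0.2003] circle [-0.      0.1758  0.0227]
scene 0.05 164 E [-0.0209 -0.0142  0.0248  0.0269] Z [0.1524 0.1579 0.1988 0.2016] circle [-0.0028  0.1723  0.025 ]
scene 0.08 178 E [-0.0223 -0.0173  0.0279  0.0291] Z [0.1519 0.1561 0.2028 0.2038] circle [-0.0006  0.1743  0.03  ]
top -0.004 271 E [-0.0356 -0.0312  0.0272  0.0318] Z [0.143  0.1488 0.2096 0.2116] circle [-0.0019  0.1808  0.0287]
top 0.003 142 E [-0.0363 -0.0329  0.0293  0.0324] Z [0.1514 0.1573 0.2109 0.2126] circle [-0.0015  0.1801  0.0311]
top 0.016 46 E [-0.0202 -0.0166  0.0168  0.018 ] Z [0.1795 0.1811 0.1963 0.1981] circle [-0.0012  0.175   0.0202]
top 0.024 65 E [-0.0209 -0.0194  0.0175  0.019 ] Z [0.1781 0.1825 0.1959 0.1962] circle [-0.0013  0.1742  0.021 ]
top 0.032 89 E [-0.0241 -0.0219  0.0203  0.0216] Z [0.1708 0.1776 0.1981 0.1996] circle [-0.0005  0.1744  0.0227]
top 0.05 190 E [-0.0211 -0.0187  0.0207  0.0231] Z [0.1658 0.1791 0.1975 0.1988] circle [-0.0002  0.1738  0.022 ]
top 0.08 212 E [-0.0249 -0.0225  0.0237  0.0256] Z [0.1953 0.197  0.2032 0.2046] circle [-0.01   -1.1744  1.3744]
```

The barrel circle and the ring's top edge (0.2115 − 0.036) both put the lens axis at z≈0.175. I lower 3 mm and check the plaque with the wrist camera.

```bash
python3 -m jog '[[0.3,0,0,0.002,0,0,0],[0.3,0,0,0.003,0,0,0],[0.3,0,0,0.003,0,0,0],[0.3,0,0,0.003,0,0,0]]'
python3 - <<'E'
from h import *
im,d,i=cap("wrist"); find("wrist",["plaque","plaque_mid","stone","lens"]); find("scene",["plaque_mid","glass"])
p=pts(d>-1,d,i); s=bot.read_state(); R=np.array(s["tcp_rot"]); q=(p-s["position"])@R
k=(abs(q[:,0])<.02)&(abs(q[:,1])<.017)&(q[:,2]>-.04)&(q[:,2]<.045)
k=q[k]; print(len(k)); 
for lo in np.arange(-.03,.04,.006):
    m=(k[:,2]>lo)&(k[:,2]<=lo+.006)
    if m.sum()>3: print(round(lo,3),m.sum(),"x",np.percentile(k[m,0],[5,50,95]),"y",np.percentile(k[m,1],[5,95]))
print(s["position"],s["force"],s["time_s"]); cv2.imwrite("pics/i.png",im)
E
```

```text
time_s: 18.88
position: [0.4443, -0.2851, 0.1815]
tcp_rot: [[-0.22, 0.976, -0.0], [0.976, 0.22, 0.0], [0.0, -0.0, -1.0]]
force: [-0.5, 0.0, -0.6]
opening: 0.461
grasp_force: 30.0
wrist plaque [([0.4457, -0.2869, 0.1513], 0.74)]
wrist plaque_mid [([0.4454, -0.2847, 0.1744], 0.84)]
wrist stone []
wrist lens []
scene plaque_mid [([0.4467, -0.2893, 0.1773], 0.59)]
scene glass [([0.6743, -0.1869, 0.0013], 0.66)]
848
-0.024 25 x [-0.0035 -0.0028 -0.002 ] y [-0.002   0.0033]
0.006 131 x [-0.0002  0.0001  0.0004] y [-0.0152  0.015 ]
0.012 275 x [-0.0003  0.0001  0.0004] y [-0.0152  0.015 ]
0.018 249 x [-0.0004  0.0001  0.0004] y [-0.0152  0.0158]
0.024 168 x [-0.0002  0.      0.0004] y [-0.0152  0.0149]
[ 0.4443 -0.2851  0.1816] [ 0.0689  0.3856 -1.4392] 19.225
```

View pics/i.png

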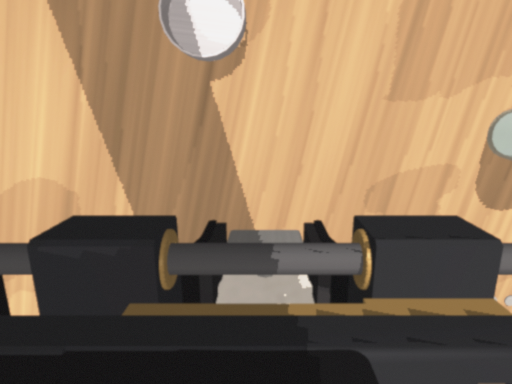

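The wrist view shows the plaque held between the fingers at (265,245). Its back face is vertical to within 0.1 mm over 22 mm of height, and its middle is at z≈0.175. It sits 2.4 mm towards the camera from the TCP, so I back off by that, let it settle and hand in.

```bash
python3 -m jog '[[0.3,0.0015,0,0,0,0,0],[0.3,0.0025,0,0,0,0,0],[0.3,0.0025,0,0,0,0,0],[0.3,0.0025,0,0,0,0,0],[0.3,0.0025,0,0,0,0,0],[0.3,0.0025,0,0,0,0,0],[0.3,0.0025,0,0,0,0,0],[0.3,0.0025,0,0,0,0,0]]' && python3 -c "
from rig import workorder
print(workorder.hand_in())"
```

```text
time_s: 20.23
position: [0.4438, -0.2827, 0.1815]
tcp_rot: [[-0.22, 0.976, 0.0], [0.976, 0.22, -0.0], [-0.0, 0.0, -1.0]]
force: [0.5, 0.1, 0.1]
opening: 0.45
grasp_force: 30.0
the job is handed in; nothing more can be done
None
```

The job is handed in at 20.2 s with no verdict returned: drawer pushed to its stop, pendant held still and upright, stone side to the lens, its middle about 10 cm from the glass and on the lens axis to within a few mm by my measurements.

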